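Load a parts carrier and key-lock it in the marking station

ROBOT

A 6-joint arm with a two-finger parallel gripper is mounted at the origin on a cart in front of the work surface, level with it; the furniture and walls round the work are solid. World frame = base frame: x ahead of the robot, y to its left, z up, the work surface at z = 0. Lengths are in m, angles in rad, forces in N, time in s.
With the tool pointing down it reaches from about 0.325 to 0.775 m from the base axis. Payload 5.5 kg.
Tool frame: the origin (TCP) lies between the finger pads; the fingertips stand 25 mm ahead of it and the grasp point (between the pads) lies 6 mm ahead of it; z points along the fingers, x is the direction in which the jaws open and shut, and the axes are right-handed (so a half turn about z gives the same grasp; the last joint's range is limited). The gripper opens to 85 mm and grips with 20 to 120 N. Pads are 22 mm wide; open, the fingers measure 114 mm over their backs; the gripper's body (76 mm by 85 mm) begins 54 mm behind the grasp point. The pads swing forward as they close: fully open they stand 13 mm farther back than shut.
Start: joints at [-1.328, 0.091, 1.231, -0, 1.82, -0.057], TCP at [0.177, -0.573, 0.256] pointing down, gripper open.
Joint ranges: [-2.87, 2.87], [-0.86, 2.18], [0.17, 2.46], [-1.51, 4.65], [0.06, 2.69], [-2.65, 2.65]. Speed limits (rad/s): [2.57, 2.57, 3.01, 3.14, 3.14, 3.14].

INTERFACE

Orientations are given as a rotation vector (axis times angle).
In Python, from bench import move_to, servo_line, goto_joints, let_go, close, sleep, ik, state, grab_frame, IKError, finish_job gives the robot as it stands. The module is installed in compiled form; this text tells all that it offers. Calls block until the motion is done:
- move_to(position, orientation): joint-space move of the TCP to a pose.
- servo_line(position, orientation=None, max_speed=0.15): straight line of the TCP; orientation=None keeps the orientation; max_speed is the mean speed in m/s.
- goto_joints(angles): joint-space move.
- let_go() and close(grasp_force=None): open the fingers fully, or close them until they stop; grasp_force is the grip in N (None keeps the last).
- sleep(seconds).
- ik(position, orientation): joint angles nearest the present ones, or None.
- state(): the state.
- grab_frame(name): name is "scene" or "top" or "wrist"; returns a dict with "pixels" (400x640x3 uint8, red, green, blue), "fx", "fy", "cx", "cy" (pixels), "world_from_camera" (4x4, takes a point from camera to world coordinates); the wrist camera has in their place "tool_from_camera" (4x4, takes a point from camera to tool coordinates, whose origin is the TCP and whose axes are the tool frame's). Camera axes: x right, y down, z forward; pixel columns grow to the right and rows downward; lengths in m; the calibration is good to about 2 mm. The wrist camera is an equidistant fisheye: a pixel r from the principal point sees the ray r / f radians off the axis. A picture is of the moment at which its call begins: read the wrist's pose just before it. There is no depth.
A pose or a line that the arm cannot do raises IKError and nothing moves.
- finish_job(): hands the job in, once; it reports no verdict.
The state is a dict: "time_s": time; "joint_pos": joint angles; "joint_velocities": joint speeds; "joint_torque": joint torques, N m; "position": TCP position; "ee_rot": TCP orientation; "ft_force": force on the tool from outside, world axes, zero at the start; "moment": the same for the moment, N m; "opening": opening from 0.0 (shut) to 1.0 (fully open).
Only numpy, scipy, OpenCV 4.12 (cv2) and the standard library are available. Lean on these libraries where they do the work, as an engineer would, in place of code of your own. Each camera call takes 0.05 s, during which the arm holds its last target. There are 200 camera calls.

TASK

Get the parts carrier ready for marking: unlock the station with the yellow-winged square key so that its red cam arm swings clear, stand all the loose bushes upright in the blue carrier, then slide the carrier fully home under the clear guard. Turn the key back as far as it goes so that the arm locks the carrier in, and put the key back in its stand. Leave the other things on the bench alone.

Things in the scene. Friction and masses are not known exactly. Their poses are not given: they have to be found in the camera images.
- station: Marking station fixed to the bench. Origin on the bench, exactly where the carrier's origin lies when fully home at the end stop. x: along the channel from its mouth to the stop (the carrier travels +x), y towards the lock, z up. Clear guard over x = -37 to 68 mm, underside 36, top 42 mm above the bench; a small head stands on it at x 24 to 64 mm, up to 90 mm high.
- mouth (a point): Middle of the channel's mouth, on the bench, 55 mm before the station's origin (axes as the station). The channel's aluminium side walls have inner faces 98 mm apart, are 36 mm high, flare at the mouth and run from here to the stop. No floor: the carrier slides on the bench.
- well (a point): Centre of the well in the top face of the grey lock block (60x60 mm, top 42 mm above the bench), at x = -68, y = 80 mm from the station's origin. The well is 26 mm square and 12 mm deep; the brass socket lies below it. Axes as the station.
- socket (a point): Brass square socket under the well, on the turning axis; this point is the mouth of its bore, 26 mm above the bench. Bore 16 mm square, 18 mm deep, with a sloped lead-in over it, 24 mm wide at its top; takes the 14 mm key any of four ways round, 1 mm play a side, about 0.15 rad turning play either way. z up; x and y along the sides of the square, turning with it.
- lock (a joint): Angle of socket and red cam arm (52 mm long, 5 to 15 mm above the bench), rad, counter-clockwise from above. 0 = unlocked, arm outside the channel; 1.2 = locked, arm straight across the mouth, 5 mm behind a carrier that is home. Starts at 1.05 to 1.2. Hard stops at 0 and 1.2, stays where left, needs 0.05 N m. Locked, it bars the carrier's way; a carrier not home bars the arm.
- square_key: Upright key, 90 g; origin at the centre of the shank's lower end, z up. Steel square shank 14x14 mm (sides along x, y), z 0 to 32 mm; collar 36 mm across, z 32 to 36; yellow wing z 36 to 76, 40 mm long in x, 12 thick in y: grasp it across y, fingertips at z = 42 or higher. Fully in the lock the collar rests on the block's top, origin 10 mm above the bench; it may stand there.
- key_stand: Dark fork stand fixed to the bench, foot 62x66 mm. Origin on the bench below the key's place. Prong tops 46 mm above the bench; slot between them 24 mm wide, along the stand's x, open at -x; back plate at x = 26 to 34 mm, as high as the prongs. The key hangs by its collar on the prongs, origin 14 mm above the bench, any way round.
- carrier: Blue open tray 116x94 mm, 16 mm high, 4 mm walls and floor (inside 108x86 mm), 0.35 kg, loose on the bench. Origin at the centre of the tray's underside; x points to its front end, which enters the station first. A tongue with the pull tab reaches back to x = -97 mm.
- tab (a point): Centre of the carrier's black pull tab, 79 mm behind the carrier's origin, on the bench's height; axes as the carrier. The tab is 32 mm long in x, 12 mm thick in y, 6 to 55 mm above the bench. Grasp it across y, fingertips 22 mm or more above the bench, and slide the carrier along the bench.
- bush_1: Brass bush, a ring 22 mm in diameter and 17 mm tall (its hole is not usable), about 30 g, standing on the bench; origin at the centre of its underside, z up. May be absent.
- bush_2: Steel bush, a ring 22 mm in diameter and 17 mm tall (its hole is not usable), about 30 g, standing on the bench; origin at the centre of its underside, z up. May be absent.
- bush_3: Brass bush, a ring 22 mm in diameter and 17 mm tall (its hole is not usable), about 30 g, standing on the bench; origin at the centre of its underside, z up. May be absent.
- bush_4: Steel bush, a ring 22 mm in diameter and 17 mm tall (its hole is not usable), about 30 g, standing on the bench; origin at the centre of its underside, z up. May be absent.
- oil_bottle: Bystander, leave alone: white dropper bottle with a red cap, 32 mm across, 124 mm tall; origin at the centre of its underside.
- flux_tin: Bystander, leave alone: round tin with yellow lid, 58 mm across, 27 mm tall; origin at the centre of its underside.
- solder_spool: Bystander, leave alone: standing spool, 61 mm across, 50 mm tall; origin at the centre of its underside.
- marker: Bystander, leave alone: white pen with black cap lying flat, 17x126x16 mm; origin at the centre of its underside.
- nut_m16: Bystander, leave alone: steel hexagon nut 24x28x13 mm; origin at the centre of its underside.
- hex_key: Bystander, leave alone: black bent hexagon key lying flat, 31x76x5 mm (not the key for the lock); origin at the centre of its underside.
- bolt_1: Bystander, leave alone: steel bolt standing on its head, 18 mm across, 42 mm tall; origin at the centre of its underside.
Not all that is in view belongs to the job. Leave any orange look-alike of the key_stand alone.

How it is judged:
By the outcome, as a careful person would: the job done as asked, in the order asked, and still so for the second after the job is handed in, with the robot touching nothing.
Of bush_1, bush_2, bush_3, bush_4 only 2 to 4 are there at a start; the rules pass over those that are not, and their reading is None.
At some moment in a run one of bush_1, bush_2, bush_3, bush_4 may be knocked a few centimetres aside while the robot is not near it.
It also fails if it takes over 210 s, if anything falls off the work surface, if the arm or the gripper's body presses on something with over 40 N, if the wrist force passes 120 N, or if a joint passes its speed limit or range.

## Working session

There is one attempt and no reset: what is moved stays moved. The work goes in short steps, each a Python script; the robot and the scene stay as the last script left them, time stands still between calls to the robot, and variables do not carry over. Pictures are saved under pics/ and viewed, about 12 in all and at most 16, crops included, and the job is handed in when it is done.

```bash
mkdir -p pics; ls
python3 - <<'E'
from bench import *
import cv2
for n in ("scene","top"):
    f=grab_frame(n); cv2.imwrite(f"pics/{n}0.png",f["pixels"][:,:,::-1])
    print(n,f["fx"],f["fy"],f["cx"],f["cy"]); print(f["world_from_camera"])
print(state())
E
```

```text
pics
scene 410.7518419905337 410.7518419905337 318.24339147839083 204.0891039820981
[[-0.78259285 -0.25219209  0.56916393 -0.19080389]
 [-0.6220483   0.28068184 -0.73094023  0.98597654]
 [ 0.02458337 -0.92607605 -0.37653526  0.54449672]
 [ 0.          0.          0.          1.        ]]
top 392.74593628681436 392.74593628681436 319.1072045202518 207.39947062665675
[[-0.01755214 -0.99496129  0.09871148  0.40671755]
 [-0.99975081  0.01882665  0.01199487  0.0915975 ]
 [-0.01379283 -0.09847635 -0.9950438   1.17446201]
 [ 0.          0.          0.          1.        ]]
{'time_s': 0.1, 'joint_pos': array([-1.32770780e+00,  9.18123887e-02,  1.23178496e+00,  3.09129137e-05,
        1.81981250e+00, -5.67207058e-02]), 'joint_velocities': array([ 0.00142574, -0.0024665 , -0.00440045,  0.00163273, -0.00091602,
        0.00173108]), 'joint_torque': array([ 4.07585889e-03, -4.60216999e+01, -4.19217789e+01,  6.64543859e-05,
        1.06899222e-02, -1.46866165e-05]), 'position': array([ 0.17714653, -0.5730285 ,  0.25523564]), 'ee_rot': array([-2.52734180e+00,  1.86405801e+00,  2.16659406e-03]), 'ft_force': array([-0.37539941,  0.79842678, -0.8871704 ]), 'moment': array([-0.04206586, -0.00978046,  0.03287917]), 'opening': 0.9999172129820436}
```

View pics/top0.png

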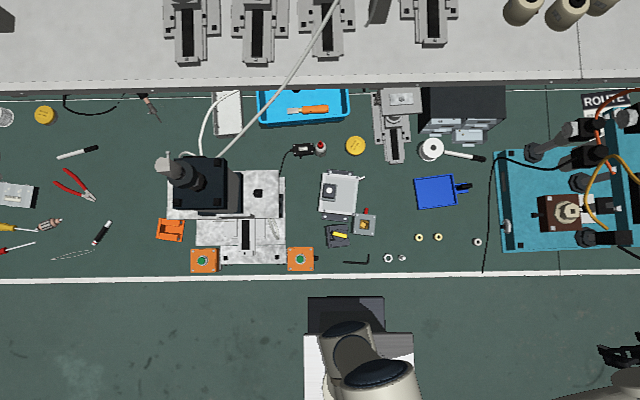

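View pics/scene0.png

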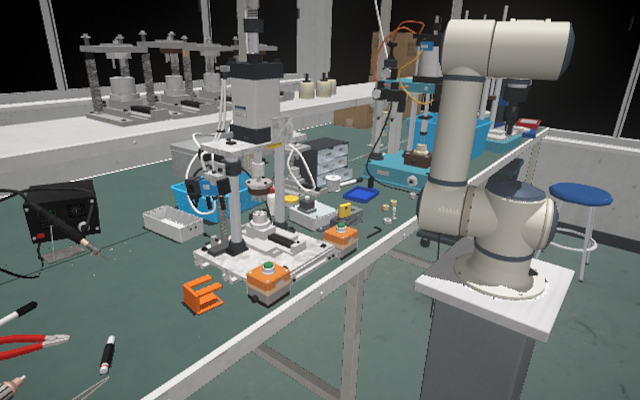

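Run:
```python
import cv2
i=cv2.imread("pics/top0.png")[130:275,300:500]
cv2.imwrite("pics/c1.png",cv2.resize(i,None,fx=4,fy=4,interpolation=cv2.INTER_CUBIC))
```

```text
(no output)
```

View pics/c1.png

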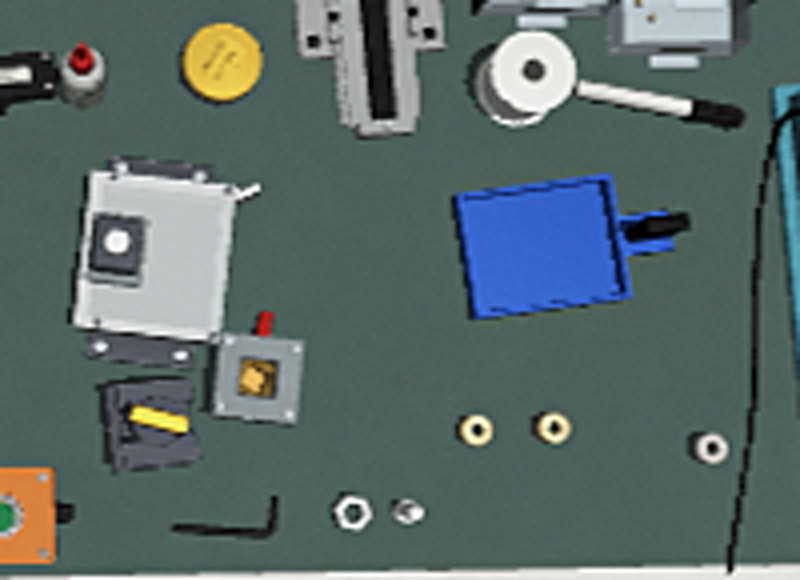

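```bash
cat > h.py <<'E'
from bench import *
import numpy as np, cv2
from scipy.spatial.transform import Rotation as R
def ori(yaw): return (R.from_euler('z',yaw)*R.from_euler('x',np.pi)).as_rotvec()
def T(p,rv):
    M=np.eye(4); M[:3,:3]=R.from_rotvec(rv).as_matrix(); M[:3,3]=p; return M
def snap(name,png=None):
    s=state(); f=grab_frame(name)
    f["W"]=f["world_from_camera"] if name!="wrist" else T(s["position"],s["ee_rot"])@f["tool_from_camera"]
    f["fish"]=name=="wrist"
    if png: cv2.imwrite(f"pics/{png}.png",f["pixels"][:,:,::-1])
    return f
def ray(f,uv):
    a=(np.atleast_2d(uv).astype(float)-[f["cx"],f["cy"]])/[f["fx"],f["fy"]]
    if f["fish"]:
        th=np.linalg.norm(a,axis=1,keepdims=True)+1e-12
        d=np.hstack([a/th*np.sin(th),np.cos(th)])
    else: d=np.hstack([a,np.ones((len(a),1))])
    return d@f["W"][:3,:3].T
def pix2w(f,uv,z):
    d=ray(f,uv); o=f["W"][:3,3]
    return o+d*((z-o[2])/d[:,2:3])
def w2pix(f,P):
    c=(np.atleast_2d(P)-f["W"][:3,3])@f["W"][:3,:3]
    if f["fish"]:
        r=np.linalg.norm(c[:,:2],axis=1,keepdims=True); a=c[:,:2]/(r+1e-12)*np.arctan2(r,c[:,2:3])
    else: a=c[:,:2]/c[:,2:3]
    return a*[f["fx"],f["fy"]]+[f["cx"],f["cy"]]
E
python3 - <<'E'
from h import *
np.set_printoptions(precision=4,suppress=True)
f=snap("top")
C=lambda l:np.array(l)/4.+[300,130]-0.375
for n,uv,z in [("bush",[(476,430),(553,428),(710,447)],.017),("nut,bolt",[(352,512),(407,512)],.013),
 ("block",[(217,335),(303,341),(296,423),(212,415)],.042),("guard",[(90,172),(240,188),(222,340),(75,326)],.042),("wing",[(131,412),(188,426)],.09),
 ("carrier",[(457,195),(612,175),(631,298),(475,318)],.016),("tab",[(640,232),(685,222)],.055),("standfoot",[(103,385),(117,470),(198,462)],0.046),("redarm",[(265,315),(263,335)],.015)]:
    print(n,pix2w(f,C(uv),z)[:,:2].round(4).tolist())
w=snap("wrist"); print(w["fx"],w["cx"],w["cy"]); print(w["tool_from_camera"])
for p in ([.5,-.02,.33],[.44,-.03,.35]): print([ (y,ik(p,ori(y))) for y in (0,np.pi/2,-np.pi/2)])
E
```

```text
bush [[0.4285, -0.1844], [0.429, -0.2407], [0.4131, -0.3542]]
nut,bolt [[0.3704, -0.0924], [0.3697, -0.1325]]
block [[0.4998, 0.0051], [0.4943, -0.0568], [0.4354, -0.0499], [0.4422, 0.0102]]
guard [[0.621, 0.0946], [0.607, -0.0145], [0.4961, 0.0016], [0.5083, 0.1076]]
wing [[0.4438, 0.0693], [0.4334, 0.0303]]
carrier [[0.6031, -0.178], [0.6159, -0.2935], [0.5236, -0.3028], [0.511, -0.1874]]
tab [[0.5671, -0.2984], [0.5737, -0.3309]]
standfoot [[0.465, 0.0881], [0.4041, 0.0793], [0.4087, 0.0213]]
redarm [[0.5162, -0.0329], [0.5014, -0.0309]]
309.70691628693146 314.08630338555065 198.67976826487921
[[ 1.     -0.0009  0.0001 -0.0005]
 [ 0.0008  0.9529  0.3034 -0.0771]
 [-0.0004 -0.3034  0.9529 -0.1174]
 [ 0.      0.      0.      1.    ]]
[(0, array([-0.108 , -0.1475,  1.3333, -0.    ,  1.9558, -0.108 ])), (1.5707963267948966, array([-0.108 , -0.1475,  1.3333, -0.    ,  1.9558, -1.6788])), (-1.5707963267948966, array([-0.108 , -0.1475,  1.3333, -0.    ,  1.9558,  1.4628]))]
[(0, array([-0.1452, -0.2899,  1.4185, -0.    ,  2.0131, -0.1452])), (1.5707963267948966, array([-0.1452, -0.2899,  1.4185, -0.    ,  2.0131, -1.716 ])), (-1.5707963267948966, array([-0.1452, -0.2899,  1.4185, -0.    ,  2.0131,  1.4255]))]
```

Run:
```python
from h import *
move_to([.455,.015,.22],ori(0))
f=snap("wrist","w1")
```

```text
(no output)
```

View pics/w1.png

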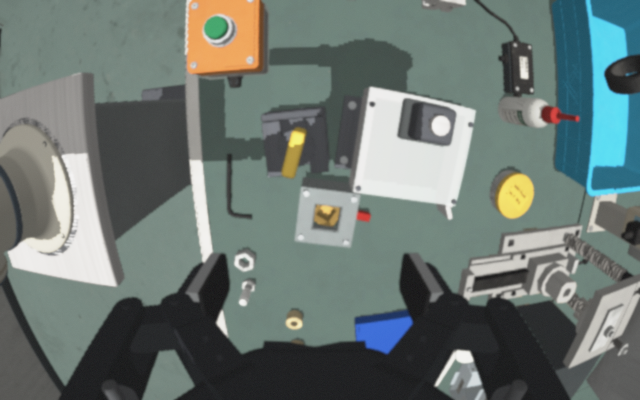

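Run:
```python
import cv2
i=cv2.imread("pics/w1.png")[95:255,250:390]
cv2.imwrite("pics/c2.png",cv2.resize(i,None,fx=3.75,fy=3.75,interpolation=cv2.INTER_CUBIC))
i=cv2.imread("pics/w1.png")
```

```text
(no output)
```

View pics/c2.png

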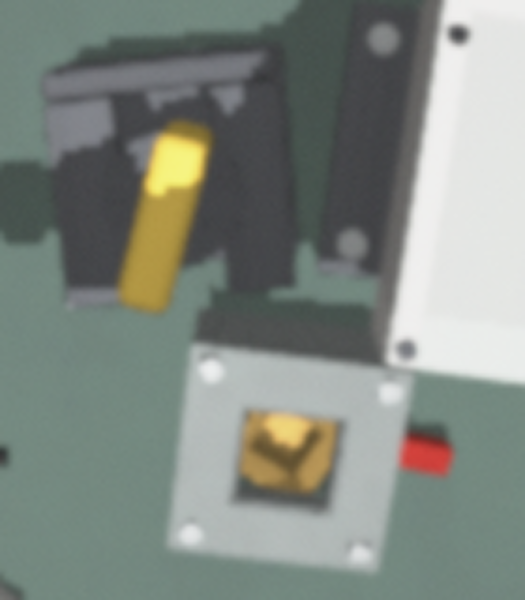

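Run:
```python
from h import *
np.set_printoptions(precision=4,suppress=True)
f=snap("wrist")
C=lambda l:np.array(l)/3.75+[250,95]-0.37
b=pix2w(f,C([(193,343),(413,375),(378,572),(168,548)]),.042); print("block",b[:,:2].tolist(),b.mean(0))
e=[b[0]-b[3],b[1]-b[2]]; print("sx yaw",[np.arctan2(v[1],v[0]) for v in e],"from sy",[np.arctan2(v[1],v[0])+np.pi/2 for v in (b[0]-b[1],b[3]-b[2])])
g=pix2w(f,[(369,88),(475,106),(457,208),(354,190)],.042); print("guard",g.tolist())
w=pix2w(f,C([(183,130),(148,305)]),.09); d=w[0]-w[1]; print("wing",w,w.mean(0),np.linalg.norm(d),np.arctan2(d[1],d[0]))
s=pix2w(f,C([(45,82),(275,60),(295,285),(68,300)]),.046); print("stand",s.tolist(),s.mean(0))
m=b.mean(0)
move_to([m[0],m[1]-.08,.12],ori(0))
f=snap("wrist","w2"); p=w2pix(f,[m[0],m[1],.03])[0]; print(p)
i=cv2.imread("pics/w2.png"); u,v=p.astype(int)
cv2.imwrite("pics/c3.png",cv2.resize(i[max(v-70,0):v+50,u-80:u+80],None,fx=5,fy=5,interpolation=cv2.INTER_CUBIC))
```

```text
block [[0.4415779308303577, 0.01118980757102006], [0.5002976413634466, 0.002249466446076015], [0.49311507025506346, -0.05638452999123189], [0.43356340972088286, -0.04846887075168538]] [ 0.4671 -0.0229  0.042 ]
sx yaw [np.float64(1.4372562660186101), np.float64(1.4489051936726252)] from sy [np.float64(4.561294859420776), np.float64(4.5802427169600755)]
guard [[0.5064993673553234, 0.10767657491345616, 0.04199999999999998], [0.6203108334567085, 0.09787058192950288, 0.04199999999999998], [0.610293982128372, -0.012956377827892926, 0.04199999999999998], [0.4942670098116344, 0.00708881537728355, 0.04199999999999998]]
wing [[0.4421 0.0714 0.09  ]
 [0.4339 0.0331 0.09  ]] [0.438  0.0522 0.09  ] 0.03918448998219445 1.3604219771007076
stand [[0.40531037064978115, 0.08051809034717218, 0.045999999999999985], [0.46283921651271037, 0.08520040018056782, 0.045999999999999985], [0.46815458754000217, 0.02769533988584691, 0.045999999999999985], [0.4093962138383232, 0.024031284266831487, 0.045999999999999985]] [0.4364 0.0544 0.046 ]
[314.4091 100.5519]
```

View pics/c3.png

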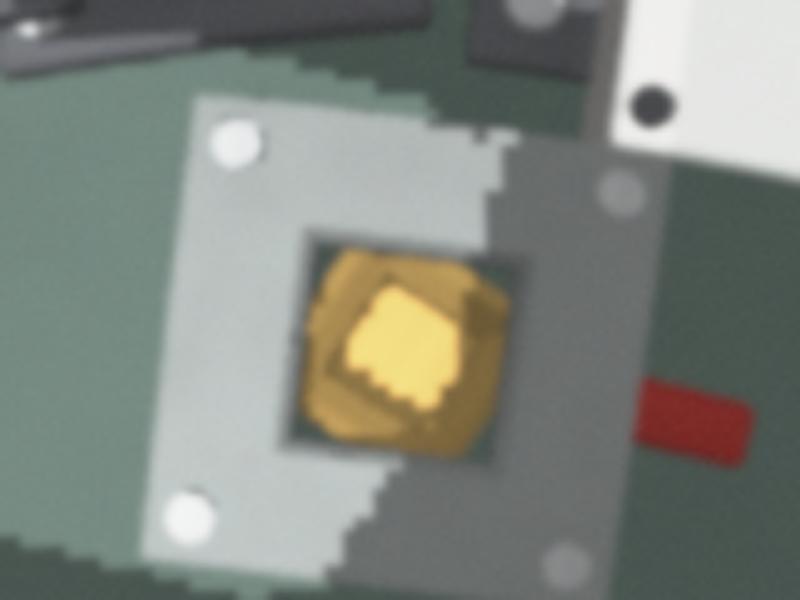

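Run:
```python
from h import *
np.set_printoptions(precision=4,suppress=True)
f=snap("wrist")
C=lambda l:np.array(l)/5.+[234,30]-0.4
b=pix2w(f,C([(305,230),(530,262),(495,468),(283,448)]),.042); print("well",b[:,:2].tolist(),b.mean(0))
b=pix2w(f,C([(195,95),(668,150),(605,605),(142,555)]),.042);print("block",b[:,:2].tolist(),b.mean(0))
q=pix2w(f,C([(390,283),(468,322),(430,412),(335,370)]),.010);print("bore floor",q[:,:2].tolist(),q.mean(0))
for i in range(4):
    d=q[(i+1)%4]-q[i]; print(np.degrees(np.arctan2(d[1],d[0]))%90)
# key pick
k=np.array([.438,.0522]); y=1.36-np.pi/2
move_to([*k,.16],ori(y)); servo_line([*k,.014+.046+.025],max_speed=.08)
print(state()["ft_force"]); close(60); s=state(); print(s["opening"],s["ft_force"],s["position"])
servo_line([*k,.17],max_speed=.08); s=state(); print(s["opening"],s["ft_force"])
snap("wrist","w3")
```

```text
well [[0.45531073579383297, -0.006587400153656747], [0.4833892163872326, -0.010633177238623554], [0.47914810547948716, -0.037014437454820234], [0.45235086183621404, -0.03439630933898567]] [ 0.4675 -0.0222  0.042 ]
block [[0.4415361424385572, 0.011380440519230942], [0.5008060611215576, 0.004487828286544246], [0.49357863902356663, -0.05457807383512786], [0.43393142611192626, -0.04785412377084514]] [ 0.4675 -0.0216  0.042 ]
bore floor [[0.46574675892505424, -0.011734731855711703], [0.4770771435263779, -0.01747886481676807], [0.4715677841266634, -0.03083955602296913], [0.45771319399114435, -0.024576342875635704]] [ 0.468  -0.0212  0.01  ]
63.116488293131354
67.59091026131622
65.6738092537058
57.97037371410639
[-0.1658 -0.0974  0.1211]
0.12663249735564938 [0.047  0.7174 0.6364] [0.4381 0.0522 0.0852]
0.13310748268308215 [-0.2226  0.0594 -1.4673]
```

View pics/w3.png

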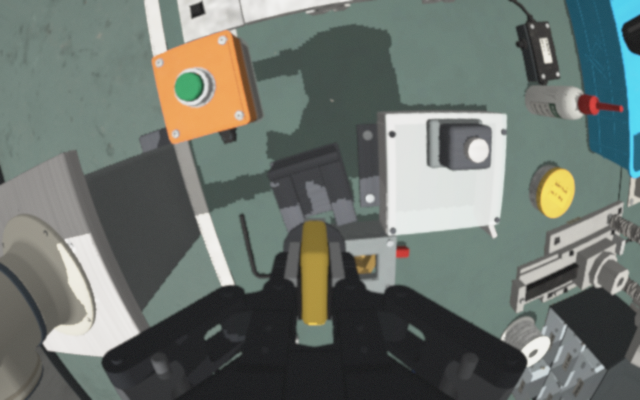

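```bash
cat >> h.py <<'E'
WELL=np.array([.4675,-.0220]); SY=np.radians(82.4)   # station x direction yaw
def down(p,z0,z1,fmax=12,step=.002):
    """stepwise descent, stops when the upward force passes fmax"""
    b=state()["ft_force"]
    for z in np.arange(z0,z1-1e-6,-step):
        servo_line([*p,z],max_speed=.03); d=state()["ft_force"]-b
        if d[2]>fmax: print("contact",z,d); return z,d
    print("reached",z,d); return z,d
def turn(yaws,p,z,mmax=1.0):
    b=state()["moment"][2]
    for y in yaws:
        servo_line([*p,z],ori(y),max_speed=.03); s=state()
        print("yaw %.2f Mz %.2f F %s"%(y,s["moment"][2]-b,s["ft_force"].round(1)))
        if abs(s["moment"][2]-b)>mmax: return y
    return y
E
python3 - <<'E'
from h import *
y=np.radians(61.5)
move_to([*WELL,.17],ori(y)); 
servo_line([*WELL,.115],max_speed=.08)
z,d=down(WELL,.113,.081)
print(state()["position"],state()["ft_force"],state()["moment"],state()["opening"])
snap("wrist","w4")
E
```

```text
reached 0.08099999999999997 [-5.99110613  1.75215143  4.57311578]
[ 0.46725856 -0.0219425   0.08123157] [-6.10668652  1.79660075  4.26955105] [0.1986763  1.19773466 0.02761384] 0.1281480467614331
```

```bash
sed -i 's/WELL=np.array(\[.4675,-.0220\])/WELL=np.array([.4665,-.0217])/' h.py
python3 - <<'E'
from h import *
servo_line([*WELL,.0812],max_speed=.02); print(state()["ft_force"])
y=turn(np.radians(np.r_[np.arange(52,-8,-9.),np.arange(-8,-20,-2)]),WELL,.0812,.8)
print(np.degrees(y),state()["opening"])
f=snap("wrist","w4")
E
```

```text
[-1.22226348 -0.3046633  -0.18460427]
yaw 0.91 Mz 0.02 F [-0.1 -0.4 -1.3]
yaw 0.75 Mz 0.03 F [-1.8  0.2 -0.4]
yaw 0.59 Mz -0.01 F [-0.2  2.1 -1.2]
yaw 0.44 Mz 0.00 F [ 1.   2.3 -1.2]
yaw 0.28 Mz -0.03 F [ 2.1  3.4 -2.6]
yaw 0.12 Mz 0.09 F [ 3.7  3.4 -3.3]
yaw -0.03 Mz -0.01 F [ 4.6  2.6 -2.9]
yaw -0.14 Mz 0.03 F [ 4.9  3.6 -3.6]
yaw -0.17 Mz 0.05 F [ 5.2  4.2 -4. ]
yaw -0.21 Mz 0.05 F [ 5.4  3.6 -3.5]
yaw -0.24 Mz -0.00 F [ 5.2  2.6 -3.5]
yaw -0.28 Mz -0.00 F [ 5.4  4.2 -4.4]
yaw -0.31 Mz 0.00 F [ 7.2  3.3 -4.3]
-18.0 0.1275544244028439
```

View pics/w4.png

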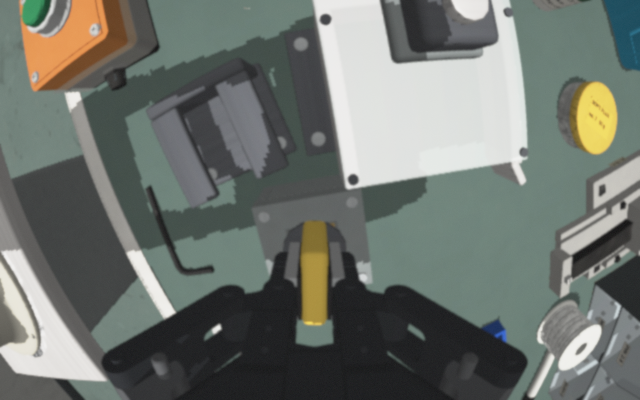

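```bash
sed -i 's/WELL=np.array(\[.4665,-.0217\])/WELL=np.array([.4671,-.0214])/' h.py
python3 - <<'E'
from h import *
y=turn(np.radians(np.arange(-19,-34,-1.5)),WELL,.0815,.5)
print(np.degrees(y),state()["opening"])
E
```

```text
yaw -0.33 Mz 0.11 F [ 4.6  1.5 -4.8]
yaw -0.36 Mz 0.24 F [ 6.2  1.8 -4.7]
yaw -0.38 Mz 0.34 F [ 5.9  1.2 -4.8]
yaw -0.41 Mz 0.47 F [ 5.6  1.8 -4.5]
yaw -0.44 Mz 0.71 F [ 5.2  1.8 -4.4]
-25.0 0.12697641165850657
```

Run:
```python
from h import *
np.set_printoptions(precision=4,suppress=True)
turn(np.radians([-16,-8]),WELL,.0815,5)
let_go(); servo_line([*WELL,.17],max_speed=.1)
move_to([.47,-.22,.27],ori(0)); f=snap("wrist","w5"); 
px=f["pixels"]; hsv=cv2.cvtColor(px,cv2.COLOR_RGB2HSV)
m=cv2.inRange(hsv,(110,120,60),(125,255,255))
for c in cv2.findContours(m,0,2)[0]:
    if cv2.contourArea(c)>800: print(cv2.contourArea(c),cv2.minAreaRect(c))
```

```text
yaw -0.28 Mz -0.62 F [ 4.9  2.2 -3.7]
yaw -0.14 Mz -0.68 F [ 0.6 -0.3 -0.9]
6496.5 ((388.9862365722656, 193.33450317382812), (112.2774887084961, 74.65789031982422), 85.2363510131836)
```

View pics/w5.png

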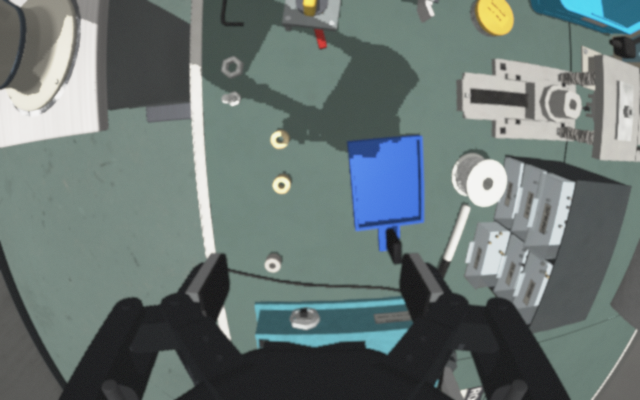

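```bash
cat >> h.py <<'E'
def find_bush(f,exp,rad=.03):
    """bush top centre (z=.017) nearest to exp from bright blobs"""
    hsv=cv2.cvtColor(f["pixels"],cv2.COLOR_RGB2HSV)
    m=cv2.inRange(hsv,(0,0,135),(35,255,255))|cv2.inRange(hsv,(0,0,135),(180,70,255))
    u=w2pix(f,[*exp,.017])[0]; best=None
    for c in cv2.findContours(m,0,2)[0]:
        if cv2.contourArea(c)<40: continue
        (cu,cv_),r=cv2.minEnclosingCircle(c); p=pix2w(f,(cu,cv_),.017)[0]
        d=np.hypot(*(p[:2]-exp)); rr=np.hypot(*(pix2w(f,(cu+r,cv_),.017)[0]-p)[:2])
        if .007<rr<.016 and d<rad and (best is None or d<best[0]): best=(d,p[:2],rr)
    return best
E
python3 - <<'E'
from h import *
np.set_printoptions(precision=4,suppress=True)
f=snap("wrist")
p=pix2w(f,[(280,138),(282,183),(273,260)],.017)[:,:2]; print(p.tolist())
for q in p: print(find_bush(f,q))
c=pix2w(f,[(348,142),(420,135),(424,222),(357,230)],.016)[:,:2]; print(c.tolist(),c.mean(0),np.hypot(*(c[0]-c[3])),np.hypot(*(c[0]-c[1])))
for d in (c[0]-c[3],c[1]-c[2]): print(np.arctan2(d[1],d[0]))
t=pix2w(f,[(389,237),(398,260)],.055)[:,:2]; print("tab",t,t.mean(0))
q=c.mean(0); move_to([q[0],q[1]-.08,.2],ori(0)); f=snap("wrist","w6"); print(w2pix(f,[*q,.016]))
E
```

```text
[[0.42817684210322726, -0.18198102971645597], [0.42930004972173413, -0.23783512219909764], [0.4130068321882216, -0.34586454954081836]]
None
None
None
[[0.5097606633953341, -0.18694176324020617], [0.600254256046624, -0.1756044970574283], [0.6168906423647547, -0.29133602152122784], [0.5251686073186255, -0.3014727098130242]] [ 0.563  -0.2388] 0.11556272088701006 0.0912010083027416
1.7045242590120977
1.713568099760465
tab [[ 0.5588 -0.2942]
 [ 0.5737 -0.3263]] [ 0.5663 -0.3103]
[[315.038  102.4351]]
```

View pics/w6.png

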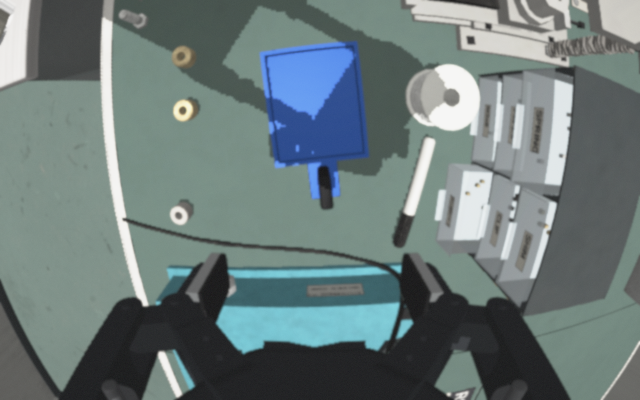

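Run:
```python
from h import *
np.set_printoptions(precision=4,suppress=True)
f=snap("wrist")
c=pix2w(f,[(261,52),(357,42),(368,156),(277,165)],.016)[:,:2]; print(c.tolist(),c.mean(0),np.hypot(*(c[0]-c[3])),np.hypot(*(c[0]-c[1])))
for d in (c[0]-c[3],c[1]-c[2]): print(np.arctan2(d[1],d[0]))
t=pix2w(f,[(319,170),(327,205)],.055)[:,:2]; print("tab",t,t.mean(0))
e=pix2w(f,[(183,55),(184,109),(180,213)],.017)[:,:2]; print(e)
hsv=cv2.cvtColor(f["pixels"],cv2.COLOR_RGB2HSV)
for u,v in [(184,101),(176,110),(180,205)]: print(hsv[v,u],hsv[v-6:v+6,u-8:u+8,2].max())
m=cv2.inRange(hsv,(0,0,135),(35,255,255))|cv2.inRange(hsv,(0,0,135),(180,70,255))
for k in cv2.findContours(m,0,2)[0]:
    (cu,cv_),r=cv2.minEnclosingCircle(k)
    if r>4 and cu<260: print(cu,cv_,r,cv2.contourArea(k))
```

```text
[[0.5114192680164169, -0.1879247841911032], [0.6038377400363976, -0.17817423961855988], [0.6165110191078264, -0.29154728586573214], [0.5255053881574968, -0.3009394557497388]] [ 0.5643 -0.2396] 0.11388913367014086 0.09293141067458893
1.6947965955984472
1.682118063842105
tab [[ 0.5668 -0.2976]
 [ 0.5742 -0.3298]] [ 0.5705 -0.3137]
[[ 0.4303 -0.1837]
 [ 0.4301 -0.2401]
 [ 0.4138 -0.3527]]
[ 25  50 243] 247
[ 28  30 246] 246
[ 15  18 145] 239
162.0471649169922 377.6886901855469 27.926313400268555 1346.0
231.5 289.0 5.590270042419434 42.0
139.0 20.0 6.708303928375244 31.5
122.31818389892578 13.681818008422852 4.047851085662842 33.5
15.0 43.5 46.0136833190918 2067.0
```

```bash
python3 - <<'E'
s=open('h.py').read()
i=s.index('    m=cv2.inRange(hsv,(0,0,135)'); j=s.index('\n',i)
s=s[:i]+'''    px=f["pixels"].astype(int); m=((px[:,:,0]>130)&(px[:,:,0]>px[:,:,1]-5)&(px[:,:,0]<px[:,:,2]+150)).astype(np.uint8)*255'''+s[j:]
s+='''
CAR=np.array([.5643,-.2396]); CY=1.69
def car(x,y): return CAR+[x*np.cos(CY)-y*np.sin(CY),x*np.sin(CY)+y*np.cos(CY)]
def bush(exp,slot):
    move_to([*exp,.2],ori(0)); b=find_bush(snap("wrist"),np.array(exp),.05); print("seen",b)
    if b is None: return False
    p=b[1]; move_to([*p,.09],ori(0)); servo_line([*p,.030],max_speed=.08); close(30)
    s=state(); print("grip",s["opening"],s["ft_force"].round(1)); servo_line([*p,.11],max_speed=.15)
    print("lifted",state()["opening"]); q=car(*slot); move_to([*q,.11],ori(CY-np.pi))
    servo_line([*q,.045],max_speed=.1); down(q,.043,.035,4,.001); let_go(); servo_line([*q,.12],max_speed=.1); return True
'''
open('h.py','w').write(s)
E
python3 - <<'E'
from h import *
print(bush((.430,-.1837),(0,-27)) if 0 else bush((.430,-.1837),(0,-.027)))
q=car(0,0); move_to([q[0],q[1]-.08,.2],ori(0)); f=snap("wrist","w7")
for e in [(.430,-.240),(.4138,-.3527)]: print(find_bush(f,np.array(e),.05))
E
```

```text
seen (np.float64(0.0030522948422430783), array([ 0.42694803, -0.18365562]), np.float64(0.011624476019420118))
grip 0.23672063315998604 [-0.6  0.2  2.1]
lifted 0.2339650571767182
reached 0.03499999999999999 [-0.1551384   0.64153956  0.60992211]
True
(np.float64(0.0016475649260656018), array([ 0.42846492, -0.24059833]), np.float64(0.012699780128606484))
(np.float64(0.0019350715318232196), array([ 0.41221593, -0.3538114 ]), np.float64(0.012264717607761664))
```

View pics/w7.png

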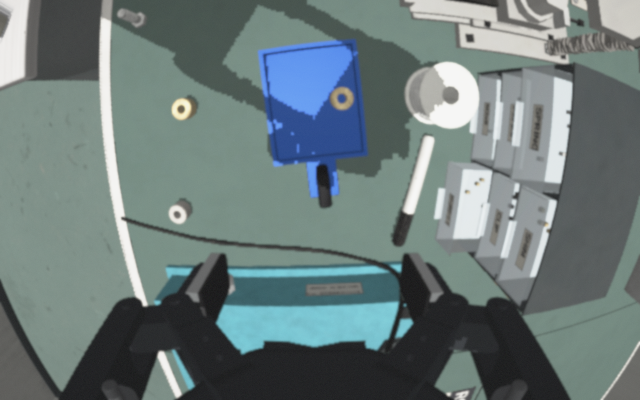

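Bush stands in the tray at (342,98), carrier unmoved. Do the other two.

Run:
```python
from h import *
print(bush((.4285,-.240),(0,0)))
print(bush((.4122,-.3538),(0,.027)))
q=car(0,0); move_to([q[0],q[1]-.08,.2],ori(0)); f=snap("wrist","w8"); print(state()["time_s"])
```

```text
seen (np.float64(0.0007023850330565416), array([ 0.42780522, -0.24010311]), np.float64(0.011600145644108138))
grip 0.23477186674811854 [-0.8  0.9  3. ]
lifted 0.23565235924776065
reached 0.03499999999999999 [ 1.11316032 -0.91589826 -0.65300252]
True
seen (np.float64(0.0011591090373725239), array([ 0.41104626, -0.35391149]), np.float64(0.011286100281152591))
grip 0.2337968209075917 [-0.9  0.7  2.7]
lifted 0.2353234975236363
reached 0.03499999999999999 [-1.08947937 -0.62684283  0.49634231]
True
55.4333
```

View pics/w8.png

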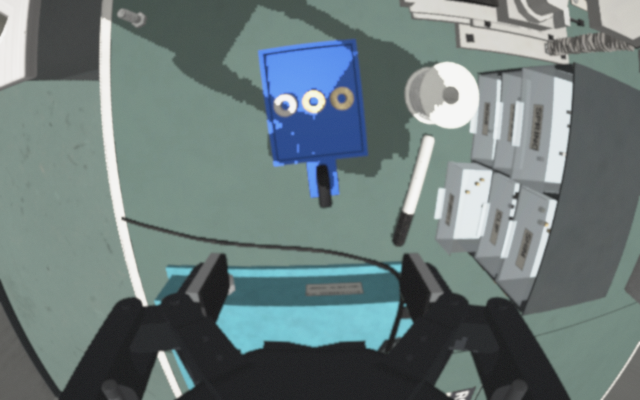

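```bash
cat >> h.py <<'E'
SY=np.radians(82.7)
def rot(a,v): return R.from_euler('z',a).as_matrix()[:2,:2]@np.array(v)
ST=WELL-rot(SY,[-.068,.080])
def stn(x,y): return ST+rot(SY,[x,y])
def tosta(p): return rot(-SY,np.array(p)-ST)
E
python3 - <<'E'
from h import *
np.set_printoptions(precision=4,suppress=True)
print(ST,tosta(CAR))
f=snap("wrist"); px=f["pixels"].astype(int)
t=car(-.079,0); y0=CY-np.pi/2; Z=.069
move_to([*t,.14],ori(y0)); servo_line([*t,Z],max_speed=.08); print(state()["ft_force"]); close(60)
s=state(); print(s["opening"],s["ft_force"]); b=s["ft_force"]
y1=SY-np.pi/2
servo_line([*stn(-.19-.079,0),Z],ori(y1),max_speed=.06); print(state()["ft_force"]-b)
for x in np.arange(-.18,-.0799,.01):
    servo_line([*stn(x-.079,0),Z],max_speed=.05); d=rot(-SY,(state()["ft_force"]-b)[:2]); print(round(x,3),d.round(1))
    if abs(d).max()>15: break
snap("wrist","w9")
E
```

```text
[0.5551 0.0359] [-0.2721 -0.0441]
[-0.6291 -0.2793  0.2399]
0.11834031375350676 [-0.3607  0.5091  2.2117]
[ 1.6569 -3.5589  2.743 ]
-0.18 [-3.1 -0.3]
-0.17 [-3.7  0.1]
-0.16 [-3.8 -0.7]
-0.15 [-3.1 -0.8]
-0.14 [-3.8 -1.4]
-0.13 [-3.3 -0.6]
-0.12 [-3.3  0.1]
-0.11 [-3.5 -0.5]
-0.1 [-3.5  0.1]
-0.09 [-4.1 -0.9]
-0.08 [-2.2  0.1]
```

View pics/w9.png

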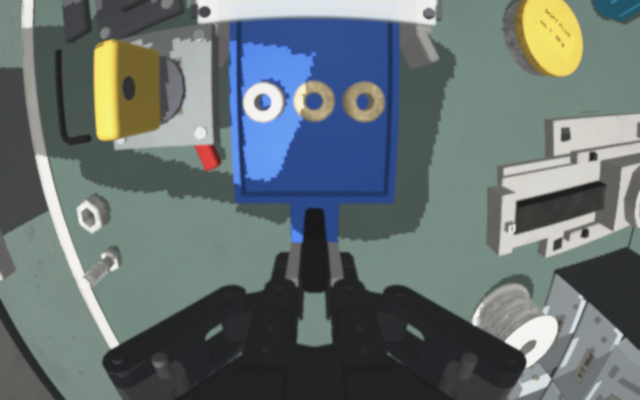

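Run:
```python
from h import *
Z=.069; b=state()["ft_force"]
for x in np.r_[np.arange(-.07,-.0099,.01),np.arange(-.008,.0061,.001)]:
    servo_line([*stn(x-.079,0),Z],max_speed=.04); s=state(); d=rot(-SY,(s["ft_force"]-b)[:2]); print(round(x,3),d.round(1),(tosta(s["position"][:2])[0]+.079).round(4))
    if abs(d).max()>(14 if x>-.01 else 22): break
```

```text
-0.07 [-1.8  0.9] -0.0703
-0.06 [-1.6  0.7] -0.0603
-0.05 [-2.2 -0.1] -0.0504
-0.04 [-1.7  0.6] -0.0404
-0.03 [-2.5  0.4] -0.0304
-0.02 [-1.1  0.6] -0.0204
-0.01 [-1.2  0.7] -0.0104
-0.008 [-2.9 -0.4] -0.0089
-0.007 [-3.2  0.7] -0.0081
-0.006 [-3.5  0.5] -0.0072
-0.005 [-4.9 -0.1] -0.0062
-0.004 [-4.7  0.5] -0.0052
-0.003 [-3.7  0.6] -0.0042
-0.002 [-4.4  0.6] -0.0032
-0.001 [-3.6  0.7] -0.0022
0.0 [-4.2 -0.2] -0.0012
0.001 [-6.9  0.9] -0.0008
0.002 [-9.   0.9] -0.0007
0.003 [-11.8   1. ] -0.0006
0.004 [-15.2   3.1] -0.0004
```

Run:
```python
from h import *
let_go(); print(state()["ft_force"]); p=state()["position"]; servo_line([p[0],p[1],.17],max_speed=.1)
y=np.radians(-8)
move_to([*WELL,.17],ori(y)); servo_line([*WELL,.0815],max_speed=.08); print(state()["ft_force"]); close(60); s=state(); print(s["opening"],s["ft_force"])
y=turn(np.radians(np.r_[np.arange(1,62,10.),np.arange(63,90,2)]),WELL,.0815,.6)
print(np.degrees(y),state()["opening"],state()["time_s"])
```

```text
[-0.00186314  0.11227134 -0.56589307]
[ 1.29936474 -0.18027753  0.28144644]
0.12754133233798026 [-0.77071388  0.26151059  1.21242981]
yaw 0.02 Mz -0.11 F [0.7 3.  0.2]
yaw 0.19 Mz -0.00 F [0.8 4.3 2.3]
yaw 0.37 Mz -0.02 F [-2.   3.7  3.3]
yaw 0.54 Mz -0.03 F [-3.   5.3  5.8]
yaw 0.72 Mz 0.01 F [-4.1  2.6  5.8]
yaw 0.89 Mz -0.01 F [-5.   3.   6.6]
yaw 1.06 Mz 0.01 F [-5.6  2.2  6.7]
yaw 1.10 Mz -0.09 F [-5.9  1.4  7.5]
yaw 1.13 Mz -0.03 F [-5.4  1.4  7.1]
yaw 1.17 Mz -0.04 F [-5.8  1.5  6.2]
yaw 1.20 Mz -0.01 F [-6.2  1.2  8. ]
yaw 1.24 Mz -0.09 F [-5.2 -0.   7.4]
yaw 1.27 Mz -0.22 F [-7.4  0.4  7.9]
yaw 1.31 Mz -0.40 F [-6.8  1.6  7.9]
yaw 1.34 Mz -0.45 F [-6.8  0.5  8.3]
yaw 1.38 Mz -0.68 F [-5.9  0.8  7.4]
79.0 0.13299418148167733 78.075
```

Run:
```python
from h import *
turn(np.radians([70,62]),WELL,.0815,5)
for z in (.09,.10,.115,.17): servo_line([*WELL,z],max_speed=.05); print(z,state()["ft_force"].round(1),state()["opening"])
k=[.438,.0522]; move_to([*k,.17],ori(1.36-np.pi/2)); servo_line([*k,.1],max_speed=.08)
down(k,.098,.0835,5,.001); s=state(); print(s["position"],s["ft_force"])
snap("wrist","w10")
let_go(); servo_line([*k,.17],max_speed=.1)
move_to([.455,-.03,.24],ori(0)); snap("wrist","w11"); print(state()["time_s"])
a,b=[cv2.imread(f"pics/w{i}.png") for i in (10,11)]
cv2.imwrite("pics/c4.png",cv2.resize(b[0:300,160:560],None,fx=2,fy=2,interpolation=cv2.INTER_CUBIC))
```

```text
yaw 1.22 Mz 0.57 F [-6.2  1.1  6.7]
yaw 1.08 Mz 0.64 F [-3.9  0.4  5.6]
0.09 [-0.3  0.9 -0.1] 0.12934502242050466
0.1 [-0.   0.7 -1.6] 0.12745070684592383
0.115 [ 0.4 -0.1 -1.2] 0.13132248483108405
0.17 [-0.  -0.2 -0.7] 0.1287799133369605
contact 0.08499999999999999 [-1.77281114  0.65639622  6.47607222]
[0.43810415 0.05220958 0.0856372 ] [-2.13412011  0.61774146  4.56470441]
89.2
```

View pics/c4.png

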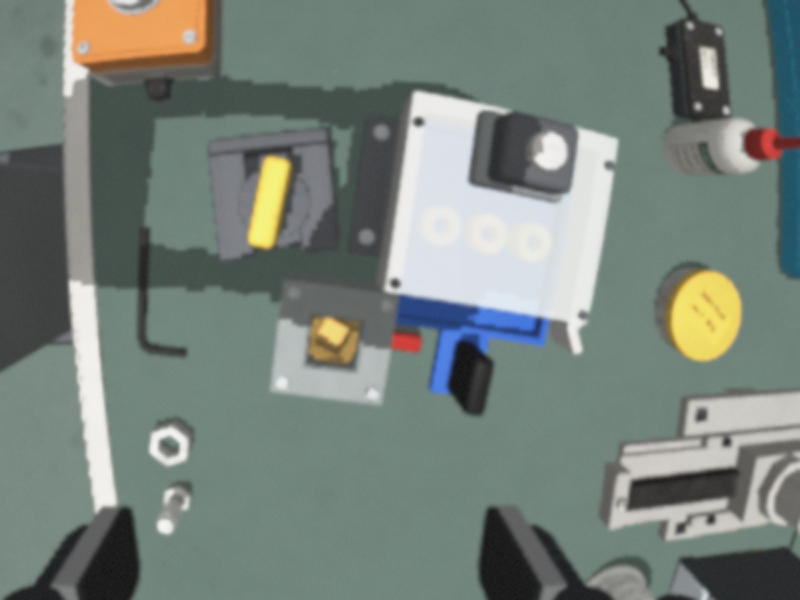

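Run:
```python
from h import *
f=snap("wrist")
for uv,z in [((545,345),.016),((400,322),.016),((470,345),.055),((482,412),.055)]:
    print(tosta(pix2w(f,np.array(uv)/2.+[160,0],z)[0][:2]).round(4))
print(state()["ft_force"]); sleep(.5); finish_job(); print(state()["time_s"])
```

```text
[-0.0581 -0.0458]
[-0.0573  0.0432]
[-0.0574  0.0121]
[-0.092  -0.0017]
[-0.3714019  -0.50735473  0.11213582]
the job is handed in; nothing more can be done
the job is handed in; nothing more can be done
```

The job is done and handed in; the clock last read 89.2 s, just before hand-in. I unlocked the station and stood all three bushes that were present (two brass, one steel) upright in the carrier. Then I slid the carrier home, turned the key back to lock it in, and hung the key in its stand.

- **Lock:** the turning torque rose at the hard stop in both directions. The last picture shows the red arm across the mouth behind the carrier.
- **Carrier:** the stop pushed back at 0 mm, within about 0.5 mm. The last picture puts the rear edge at -57 to -58 mm, against -58 mm when fully home.
- **Bushes and key:** the last picture shows all three bushes in the tray under the guard and the key in its stand. The bystanders in view look untouched.
- **Disagreement:** in that last picture the tab's top seemed up to 12 mm off the centre line at its front end. Those were rough hand-picked pixels. The tray's own edges came out at +43 and -46 mm, so the carrier is seated straight in the channel.

No check failed. I saw no fourth bush in any view, and no bush had moved when I went to pick it up.

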